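# Move the stain bottles to the bench rack in their working order

## Robot

A 6-joint arm with a two-finger parallel gripper is mounted at the origin on the work surface. World frame = base frame: x ahead of the robot, y to its left, z up, the work surface at z = 0. Lengths are in m, angles in rad, forces in N, time in s.
With the tool pointing down it reaches from about 0.375 to 0.75 m from the base axis. Payload 9 kg.
Tool frame: the origin (TCP) lies midway between the tips of the shut fingers; the grasp point (between the pads) lies 19 mm behind it; z points along the fingers, y is the line along which they close (so a half turn about z gives the same grasp; the last joint's range is limited). The gripper opens to 85 mm and grips with 20 to 120 N. Pads are 22 mm wide; open, the fingers measure 114 mm over their backs; the gripper's body (76 mm by 85 mm) begins 54 mm behind the grasp point. The pads swing forward as they close: fully open they stand 13 mm farther back than shut.
Start: joints at [-1.533, 0.104, 0.097, 1.564, 0, 1.353], TCP at [0.152, -0.581, 0.231] pointing down, gripper open.
Joint ranges: [-2.99, 2.99], [-0.84, 1.86], [-1.1, 1.16], [-1.84, 2.11], [-1.51, 1.56], [-3.14, 3.14]. Speed limits (rad/s): [2.22, 2.22, 2.57, 3.14, 3.14, 3.14].

## Interface

Orientations are given as a unit quaternion [x, y, z, w].
In Python, from plant import ctrl gives the robot as it stands.
- The arm moves only by the tool jog_arm, never from a script. Its arguments are lists of equal length, an entry for each row: "travel": the shift along the tool's x, y, z in units of 0.25 m (1.0 is 0.25 m), a list of three; "turn": the turn, a rotation vector about the tool's x, y, z in units of 180 degrees (1.0 is 180 degrees), a list of three; "grip": the closure in counts, from 0 (fully open) to 255 (shut). A call has 1 to 20 rows; each row shifts and turns the commanded pose from where the row before left it, along the tool's axes as they then stand; what a row does not reach is not made up. A row lasts 1/12 s, in which the tool goes at most 41.7 mm and 7.16 degrees, less where a joint would pass 70% of its speed; a pose out of reach is approached as far as the arm can. A call with a number of a shift or a turn outside -1 to 1 is refused whole. A call with a gripper value outside its range is refused whole. The fingers move at their own pace and stop on an object; "squeeze" is the grip in N (left out, the last holds). Time passes only in rows, so rows that do not move let the fingers close. It gives the time, the measured TCP pose, the force, the opening and the grip force at its end, in the units of the state.
- ctrl.get_obs(): the state, without advancing time (a new reading comes with each control period).
- ctrl.get_image(name): name is "scene" or "top" or "wrist"; returns a dict with "img" (420x560x3 uint8, red, green, blue), "vertical_fov" (degrees; the focal length in pixels is half the picture's height over the tangent of half this angle, whatever the lens; pixels are square), "cx", "cy" (the principal point, pixels), "cam_to_world" (4x4, takes a point from camera to world coordinates). Camera axes: x right, y up, looking along -z (the intrinsics and any distortion apply to the point x, -y, -z); pixel columns grow to the right and rows downward; lengths in m; the calibration is good to about 2 mm. The wrist camera is an equidistant fisheye: a pixel r from the principal point sees the ray r / f radians off the axis. A picture is of the moment at which its call begins. There is no depth.
- ctrl.job_done(): hands the job in; it is judged then, once.
Trained networks look in a picture, given as the dict that the camera call returned (one of the last four; its "shot" number tells which), for a name from the list of things; names that differ only in an ending like _2 or _b are one class to them, and where a whole thing is asked for, a point or a joint stands for the part that bears it (a point fixed in the world has none). Each returns a list of dicts, best first, with "score" (0 to 1); they miss things now and then, are a little off and sometimes report something else, mostly with a low value. They report only what shows in the picture. A call takes as long as a camera call. They do not tell look-alikes from the thing itself.
- ctrl.search_frame(picture, query): "extent" ([left, top, width, height] in pixels, round what is visible of it).
- ctrl.mark_of(picture, query): "uv" ([column, row] in pixels: a listed point, or the origin of a listed thing).
The state is a dict: "time_s": time; "joint_positions": joint angles; "qvel": joint speeds; "joint_torque": joint torques, N m; "tool_pos": TCP position; "orientation": TCP orientation; "contact_force": force on the tool from outside, world axes, zero at the start; "ft_torque": the same for the moment, N m; "opening": finger opening in m; "finger_force": force on a finger pad.
Only numpy, scipy, OpenCV 4.12 (cv2) and the standard library are available. Lean on these libraries where they do the work, as an engineer would, in place of code of your own. Each camera call takes 0.05 s, during which the arm holds its last target. There are 200 camera calls.

## Task

The four stain bottles in the white rack stand in the order in which they will be used. Move them to the empty steel rack, one to a compartment and in the same order from left to right, each standing upright on the compartment floor. They are glass: do not drop them or tip them over, and leave the other things on the bench where they are.

Things in the scene. Friction and masses are not known exactly. Their poses are not given: they have to be found in the camera images.
- full_rack: White plastic rack, fixed, 56 (x) by 230 mm (y), bottles in it at the start. Origin: centre of underside, z up, x away from the robot (yaw within 0.25 rad). Compartments 50 x 50 mm inside, centres at x = 0, y = +84, +28, -28, -84 mm (from the left, +y, to the right); floor 5 mm, walls and dividers 20 mm, end cheeks 30 mm above the origin; walls 3 mm, dividers 6 mm thick.
- empty_rack: Dark bare steel rack, fixed, empty at the start; size, compartments, origin and axes as the white rack (end cheeks 33 mm high). It stands end to end with the white rack, to its left or right, up to 80 mm nearer to the robot or farther from it.
- dropper_bottle: Round dropper bottle, 34 mm in diameter up to 50 mm, shoulder to 57 mm, black screw collar (25 mm in diameter) from 56 to 69 mm, black rubber bulb (17 mm) up to 87 mm. Loose, amber glass with a black top, 50 to 110 g. Origin: centre of the underside, z up. Neighbours stand 56 mm apart: grip across the row. The straight glass can be gripped from about 25 to 48 mm above its underside.
- wide_jar: Short wide jar, 38 mm in diameter, glass to 44 mm, flat black cap 37 mm in diameter from 44 to 59 mm, the lowest of the four. Loose, amber glass with a black top, 50 to 110 g. Origin: centre of the underside, z up. Neighbours stand 56 mm apart: grip across the row. It can be gripped on the glass (25 to 40 mm up) or on the cap.
- square_bottle: Square bottle, 32 by 32 mm and 50 mm high, its faces within 0.1 rad of the white rack's axes at the start; shoulder to 57 mm, round black cap (24 mm in diameter) from 57 to 72 mm. Loose, amber glass with a black top, 50 to 110 g. Origin: centre of the underside, z up. Neighbours stand 56 mm apart: grip across the row. The flat glass can be gripped from 25 to 47 mm up.
- nozzle_bottle: Slim round bottle, 27 mm in diameter up to 56 mm, shoulder to 62 mm, then a pointed black nozzle cap (19 mm wide at its foot) up to 87 mm. Loose, amber glass with a black top, 50 to 110 g. Origin: centre of the underside, z up. Neighbours stand 56 mm apart: grip across the row. The straight glass can be gripped from 25 to 54 mm up.
- specimen_box: Bystander, not to be moved: black specimen box with a grey lid, 60 by 60 by 45 mm, at the left side of the work. Origin: centre of the underside.
- blower_bulb: Bystander, not to be moved: orange rubber blower bulb standing nozzle up, 58 mm in diameter, 95 mm high, at the left side of the work. Origin: centre of the underside.
- mouse: Bystander, not to be moved: black computer mouse, 102 by 58 by 30 mm, at the right side of the work. Origin: centre of the underside.
Not all that is in view belongs to the job. What is shaped like the nozzle_bottle but purple, red or turquoise is not meant.

How it is judged:
By the outcome, as a careful person would: the job done as asked, in the order asked, and still so for the second after the job is handed in, with the robot touching nothing.
It also fails if it takes over 112 s, if anything falls off the work surface, if the arm or the gripper's body presses on something with over 40 N, if the wrist force passes 120 N, or if a joint passes its speed limit or range.

## Working session

There is one attempt and no reset: what is moved stays moved. The work goes in short steps, Python scripts to look and compute and a tool call to move; the robot and the scene stay as the last step left them, time stands still between calls to the robot, and variables do not carry over. Pictures are saved under pics/ and viewed, at most 15 in all, crops included, and the job is handed in when it is done.

Besides the shell and the picture viewer there is one more tool, called as name(argument=value, ...) on one line, values as JSON. jog_arm: Moves the arm, as the interface text tells. Its arguments: {"type":"object","properties":{"travel":{"type":"array"},"turn":{"type":"array"},"grip":{"type":"array"},"squeeze":{"type":"number"}},"required":["travel","turn","grip"]}

```bash
mkdir -p pics; ls; cat > h.py <<'E'
import numpy as np, cv2
from scipy.spatial.transform import Rotation as R
from plant import ctrl
def shot(n,save=None):
    p=ctrl.get_image(n)
    if save: cv2.imwrite('pics/'+save,cv2.cvtColor(p['img'],cv2.COLOR_RGB2BGR))
    return p
def foc(p): return p['img'].shape[0]/2/np.tan(np.radians(p['vertical_fov'])/2)
def pix2w(p,uv,z,fish=False):
    f=foc(p);d=np.array([uv[0]-p['cx'],uv[1]-p['cy']])/f
    if fish:
        r=np.hypot(*d); d=d*(np.tan(r)/r if r>1e-9 else 1)
    T=np.array(p['cam_to_world']);v=T[:3,:3]@np.array([d[0],-d[1],-1]);o=T[:3,3]
    return o+v*(z-o[2])/v[2]
def w2pix(p,X,fish=False):
    T=np.array(p['cam_to_world']);c=T[:3,:3].T@(np.asarray(X)-T[:3,3]);x,y,z=c[0],-c[1],-c[2]
    d=np.array([x,y])/z
    if fish: r=np.hypot(x,y);d=np.array([x,y])/max(r,1e-9)*np.arctan2(r,z)
    return np.array([p['cx'],p['cy']])+foc(p)*d
E
python3 - <<'E'
from h import *
for n in('top','scene'):
    p=shot(n,n+'0.png')
    print(n,{k:v for k,v in p.items() if k!='img'})
    for q in('full_rack','empty_rack','dropper_bottle','wide_jar','square_bottle','nozzle_bottle','specimen_box','blower_bulb','mouse'):
        print(q,[(np.round(d['uv']).tolist(),round(d['score'],2),np.round(pix2w(p,d['uv'],0),3).tolist()) for d in ctrl.mark_of(p,q)[:3]])
print(ctrl.get_obs())
E
```

```text
pics
top {'vertical_fov': 54.2386372306333, 'cx': 279.57119983516526, 'cy': 206.9232946122523, 'cam_to_world': array([[-0.01974632,  0.99294463, -0.11692325,  0.40965656],
       [-0.99977502, -0.01870427,  0.01000293, -0.02611715],
       [ 0.00774539,  0.11709447,  0.99309058,  0.99043901],
       [ 0.        ,  0.        ,  0.        ,  1.        ]]), 'shot': 1}
full_rack [([317.0, 201.0], 0.78, [0.54, -0.128, 0.0])]
empty_rack [([206.0, 200.0], 0.84, [0.547, 0.143, 0.0]), ([107.0, 198.0], 0.52, [0.557, 0.384, 0.0])]
dropper_bottle [([349.0, 197.0], 0.72, [0.548, -0.206, 0.0])]
wide_jar [([331.0, 195.0], 0.7, [0.552, -0.162, 0.0])]
square_bottle [([307.0, 204.0], 0.66, [0.532, -0.102, 0.0]), ([317.0, 199.0], 0.5, [0.544, -0.129, 0.0])]
nozzle_bottle [([282.0, 209.0], 0.58, [0.52, -0.042, 0.0]), ([293.0, 162.0], 0.57, [0.636, -0.072, 0.0]), ([255.0, 239.0], 0.56, [0.449, 0.024, 0.0])]
specimen_box [([105.0, 251.0], 0.73, [0.428, 0.383, 0.0])]
blower_bulb [([110.0, 196.0], 0.89, [0.56, 0.375, 0.0])]
mouse [([431.0, 223.0], 0.96, [0.481, -0.403, 0.0])]
scene {'vertical_fov': 49.17194
[... 1060 characters left out ...]
'joint_positions': array([-1.53268341e+00,  1.04090340e-01,  9.73033734e-02,  1.56388931e+00,
       -5.01939597e-06,  1.35310499e+00]), 'qvel': array([-0.00283729, -0.00113659, -0.00093393,  0.00146683,  0.00131456,
        0.00079011]), 'joint_torque': array([ 9.90770532e-04, -5.56769550e+01,  5.03775716e+01,  6.70793725e-04,
       -3.24769117e-04, -5.16606278e-07]), 'tool_pos': array([ 0.15182832, -0.58051037,  0.2313382 ]), 'orientation': array([ 9.91831666e-01,  1.27553686e-01, -7.88196916e-06,  5.95584116e-05]), 'contact_force': array([-0.13349834, -0.4979662 , -0.03099749]), 'ft_torque': array([0.08855561, 0.00683463, 0.01950964]), 'finger_force': 0.0, 'opening': 0.08533159278643591}
```

```bash
python3 - <<'E'
import cv2
a=cv2.imread('pics/top0.png');cv2.imwrite('pics/topc.png',cv2.resize(a[130:270,90:450],None,fx=2.22,fy=2.22,interpolation=cv2.INTER_CUBIC))
a=cv2.imread('pics/scene0.png');cv2.imwrite('pics/scenec.png',cv2.resize(a[110:310,180:460],None,fx=2.8,fy=2.8,interpolation=cv2.INTER_CUBIC))
E
```

```text
(no output)
```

View pics/topc.png

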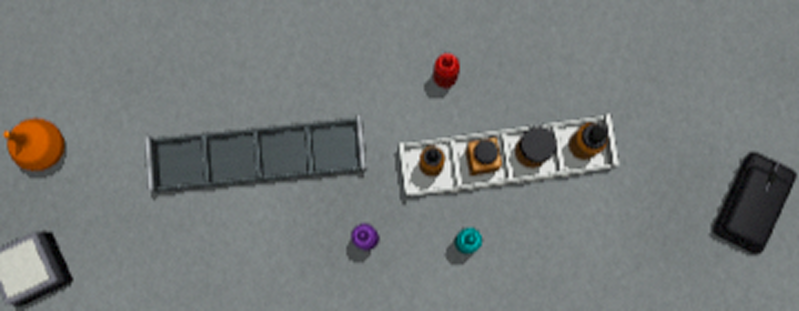

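View pics/scenec.png

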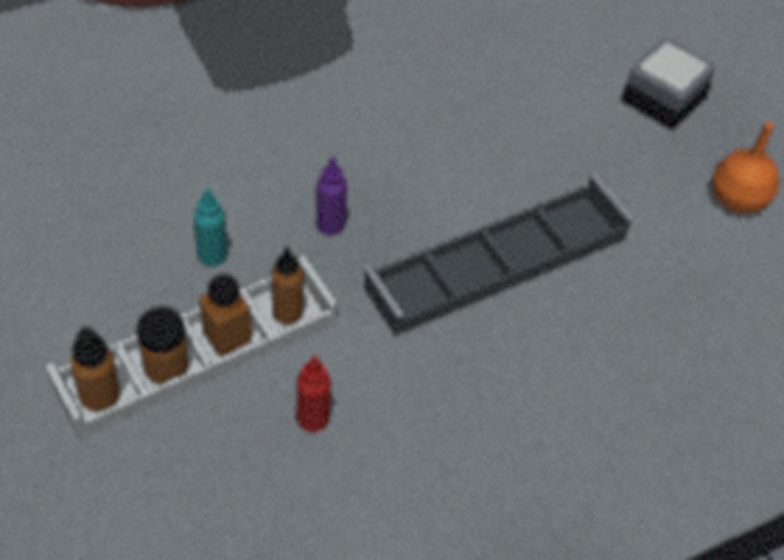

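The bottles run nozzle, square, jar, dropper from the left (crop px x≈430, 485, 537, 590). The steel rack stands to the left of the white one, with its four compartments at crop px x≈180–337. The purple, teal and red look-alikes are off the row. I'll hover over the white rack for a closer look.

```bash
cat >> h.py <<'E'
def pose():
    o=ctrl.get_obs();M=R.from_quat(o['orientation']).as_matrix();return np.array(o['tool_pos']),M
def plan(tgt,phi,n,nd=3):
    "rows to reach tgt with tool-x heading phi, tool down; turn spread evenly over rows"
    p,M=pose();T=(R.from_euler('z',phi)*R.from_euler('x',np.pi)).as_matrix()
    rv=R.from_matrix(M.T@T).as_rotvec();print('from',p.round(4),'phi',round(np.arctan2(M[1,0],M[0,0]),4),'total turn',(rv/np.pi).round(4))
    tr=[];tu=[];d=(np.asarray(tgt)-p)
    for i in range(n):
        s=np.round(M.T@((np.asarray(tgt)-p)/(n-i))/.25,nd);t=np.round(rv/np.pi/n,nd)
        p=p+M@s*.25;M=M@R.from_rotvec(t*np.pi).as_matrix();tr.append(s.tolist());tu.append(t.tolist())
    print(tr);print(tu);print('end',p.round(4),round(np.arctan2(M[1,0],M[0,0]),4))
E
python3 - <<'E'
from h import *
plan([.53,-.12,.25],1.69,16)
E
```

```text
from [ 0.1518 -0.5805  0.2313] phi 0.2558 total turn [ 0.      0.     -0.4565]
[[0.121, -0.087, -0.005], [0.128, -0.076, -0.005], [0.134, -0.064, -0.005], [0.14, -0.052, -0.005], [0.144, -0.039, -0.005], [0.147, -0.026, -0.005], [0.148, -0.012, -0.004], [0.149, 0.002, -0.005], [0.148, 0.015, -0.004], [0.146, 0.028, -0.005], [0.143, 0.042, -0.004], [0.139, 0.055, -0.005], [0.133, 0.067, -0.004], [0.127, 0.079, -0.005], [0.119, 0.09, -0.004], [0.11, 0.1, -0.005]]
[[0.0, 0.0, -0.029], [0.0, 0.0, -0.029], [0.0, 0.0, -0.029], [0.0, 0.0, -0.029], [0.0, 0.0, -0.029], [0.0, 0.0, -0.029], [0.0, 0.0, -0.029], [0.0, 0.0, -0.029], [0.0, 0.0, -0.029], [0.0, 0.0, -0.029], [0.0, 0.0, -0.029], [0.0, 0.0, -0.029], [0.0, 0.0, -0.029], [0.0, 0.0, -0.029], [0.0, 0.0, -0.029], [0.0, 0.0, -0.029]]
end [ 0.5301 -0.1199  0.25  ] 1.7135
```

jog_arm(travel=[[0.121, -0.087, -0.005], [0.128, -0.076, -0.005], [0.134, -0.064, -0.005], [0.14, -0.052, -0.005], [0.144, -0.039, -0.005], [0.147, -0.026, -0.005], [0.148, -0.012, -0.004], [0.149, 0.002, -0.005], [0.148, 0.015, -0.004], [0.146, 0.028, -0.005], [0.143, 0.042, -0.004], [0.139, 0.055, -0.005], [0.133, 0.067, -0.004], [0.127, 0.079, -0.005], [0.119, 0.09, -0.004], [0.11, 0.1, -0.005], [0, 0, 0]], turn=[[0, 0, -0.029], [0, 0, -0.029], [0, 0, -0.029], [0, 0, -0.029], [0, 0, -0.029], [0, 0, -0.029], [0, 0, -0.029], [0, 0, -0.029], [0, 0, -0.029], [0, 0, -0.029], [0, 0, -0.029], [0, 0, -0.029], [0, 0, -0.029], [0, 0, -0.029], [0, 0, -0.029], [0, 0, -0.029], [0, 0, 0]], grip=[0, 0, 0, 0, 0, 0, 0, 0, 0, 0, 0, 0, 0, 0, 0, 0, 0], squeeze=30)

```text
time_s: 2.42
tool_pos: [0.5327, -0.1152, 0.2501]
orientation: [0.651, 0.759, 0.001, 0.0]
contact_force: [0.8, 0.6, -0.9]
opening: 0.0854
finger_force: 0.0
```

```bash
python3 - <<'E'
from h import *
p=shot('wrist','w1.png');print(p['cam_to_world'].round(3),p['vertical_fov'],pose()[0])
for q in('full_rack','empty_rack','dropper_bottle','wide_jar','square_bottle','nozzle_bottle'):
    print(q,[(np.round(d['uv']).tolist(),round(d['score'],2),np.round(pix2w(p,d['uv'],0 if 'rack' in q else .005,True),3).tolist()) for d in ctrl.mark_of(p,q)[:3]])
E
```

```text
[[ 0.988 -0.146 -0.049  0.519]
 [ 0.154  0.937  0.314 -0.033]
 [ 0.001 -0.318  0.948  0.394]
 [ 0.     0.     0.     1.   ]] 65.70646984690485 [ 0.53136704 -0.11730485  0.24991699]
full_rack [([288.0, 179.0], 0.91, [0.542, -0.131, 0.0])]
empty_rack []
dropper_bottle [([285.0, 241.0], 0.6, [0.552, -0.214, 0.005]), ([287.0, 176.0], 0.36, [0.54, -0.126, 0.005])]
wide_jar [([284.0, 197.0], 0.77, [0.542, -0.154, 0.005])]
square_bottle [([288.0, 154.0], 0.61, [0.538, -0.099, 0.005])]
nozzle_bottle [([236.0, 42.0], 0.97, [0.456, 0.026, 0.005]), ([293.0, 113.0], 0.94, [0.535, -0.049, 0.005]), ([368.0, 137.0], 0.69, [0.63, -0.062, 0.005])]
```

View pics/w1.png

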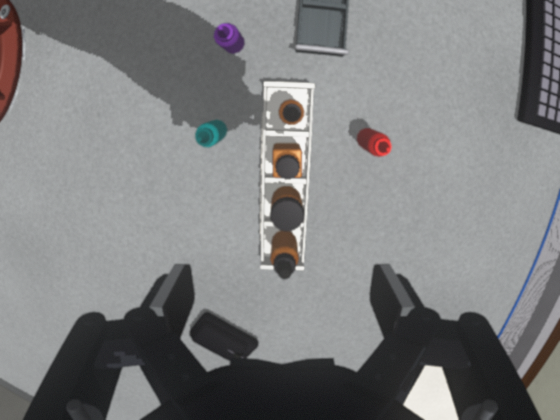

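The wrist view shows the white rack upright, with cheek corners at about (262,82), (315,82), (260,270) and (305,270). The cap centres are at about nozzle (291,113), square (288,165), jar (287,211) and dropper (285,264).

```bash
python3 - <<'E'
from h import *
p=shot('wrist')
g=p['img'].astype(int)
c=[pix2w(p,u,.03,True) for u in[(263,82),(315,82),(260,270),(305,270)]]
print('cheek corners',[x.round(4).tolist() for x in c])
print('len',np.linalg.norm(c[0]-c[2]),np.linalg.norm(c[1]-c[3]),'wid',np.linalg.norm(c[0]-c[1]),np.linalg.norm(c[2]-c[3]))
m=np.mean(c,0);ax=(c[0]+c[1]-c[2]-c[3]);ax/=np.linalg.norm(ax);yaw=np.arctan2(-ax[0],ax[1]);print('centre',m.round(4),'yaw',yaw)
for n,u,z,k in(('noz',(291.5,113),.085,84),('sq',(288,165),.077,28),('jar',(287,211),.064,-28),('drop',(285,265),.09,-84)):
    w=pix2w(p,u,z,True);print(n,w.round(4),'comp',(m+ax*k/1000).round(4))
# cam image zoom with projected model
big=cv2.resize(cv2.cvtColor(p['img'],cv2.COLOR_RGB2BGR)[70:285,220:350],None,fx=2.7,fy=2.7,interpolation=cv2.INTER_CUBIC)
xa=np.array([np.cos(yaw),np.sin(yaw)]);ya=np.array([-np.sin(yaw),np.cos(yaw)])
def dr(x,y,z):
    q=w2pix(p,np.r_[m[:2]+xa*x+ya*y,z],True);return tuple(int(round(v)) for v in ((q-[220,70])*2.7+1))
for y in(.115,-.115): cv2.line(big,dr(-.028,y,.03),dr(.028,y,.03),(0,0,255),1)
for x in(.028,-.028): cv2.line(big,dr(x,-.115,.02),dr(x,.115,.02),(0,0,255),1)
for y in(.056,0,-.056): cv2.line(big,dr(-.028,y,.02),dr(.028,y,.02),(0,255,0),1)
cv2.imwrite('pics/w1m.png',big)
E
```

```text
cheek corners [[0.4944, -0.0242, 0.03], [0.5508, -0.0158, 0.03], [0.5197, -0.2541, 0.03], [0.5772, -0.2458, 0.03]]
len 0.23124089592125469 0.23152142804953496 wid 0.057082526609863654 0.05807363414293242
centre [ 0.5355 -0.135   0.03  ] yaw 0.11172876755093684
noz [ 0.5284 -0.0519  0.085 ] comp [ 0.5261 -0.0515  0.03  ]
sq [ 0.5328 -0.1039  0.077 ] comp [ 0.5324 -0.1072  0.03  ]
jar [ 0.5398 -0.1567  0.064 ] comp [ 0.5386 -0.1628  0.03  ]
drop [ 0.545  -0.2085  0.09  ] comp [ 0.5449 -0.2185  0.03  ]
```

View pics/w1m.png

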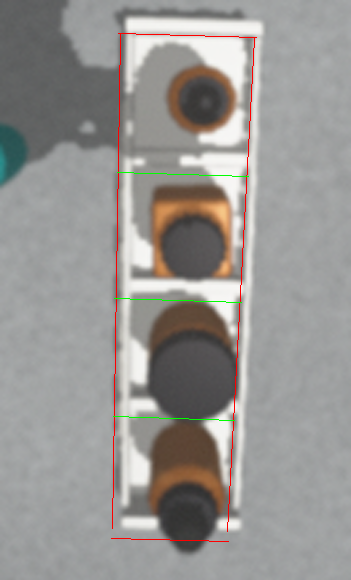

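The overlay is offset because the arm was still settling between the two pictures. I'll refit the corners on a settled frame: TL (265.2,77.4), TR (317.4,77.8), BL (265,264.8), BR (309.3,265.9).

```bash
python3 - <<'E'
from h import *
p=shot('wrist');print(pose()[0],ctrl.get_obs()['qvel'].round(4))
big=cv2.resize(cv2.cvtColor(p['img'],cv2.COLOR_RGB2BGR)[70:285,220:350],None,fx=2.7,fy=2.7,interpolation=cv2.INTER_CUBIC)
c=[pix2w(p,u,.03,True) for u in[(265.2,77.4),(317.4,77.8),(265,264.8),(309.3,265.9)]]
print('len',np.linalg.norm(c[0]-c[2]),np.linalg.norm(c[1]-c[3]),'wid',np.linalg.norm(c[0]-c[1]),np.linalg.norm(c[2]-c[3]))
m=np.mean(c,0);ax=(c[0]+c[1]-c[2]-c[3]);ax/=np.linalg.norm(ax);yaw=np.arctan2(-ax[0],ax[1]);print('centre',m.round(4),'yaw',yaw)
for n,u,z,k in(('noz',(295.5,107.4),.085,84),('sq',(291.5,161),.077,28),('jar',(291,209.6),.064,-28),('drop',(289,260),.09,-84)):
    w=pix2w(p,u,z,True);print(n,w.round(4),'comp',(m+ax*k/1000).round(4))
xa=np.array([np.cos(yaw),np.sin(yaw)]);ya=np.array([-np.sin(yaw),np.cos(yaw)])
def dr(x,y,z):
    q=w2pix(p,np.r_[m[:2]+xa*x+ya*y,z],True);return tuple(int(round(v)) for v in ((q-[220,70])*2.7+1))
for y in(.115,-.115): cv2.line(big,dr(-.028,y,.03),dr(.028,y,.03),(0,0,255),1)
for x in(.028,-.028): cv2.line(big,dr(x,-.115,.02),dr(x,.115,.02),(0,0,255),1)
for y in(.056,0,-.056): cv2.line(big,dr(-.028,y,.02),dr(.028,y,.02),(0,255,0),1)
cv2.imwrite('pics/w1n.png',big)
# stereo check with fixed cameras
for n in('top','scene'):
    q=shot(n)
    for nm in('dropper_bottle','wide_jar','square_bottle','nozzle_bottle'):
        print(n,nm,[np.round(pix2w(q,d['uv'],.005),3).tolist()[:2] for d in ctrl.mark_of(q,nm)[:3] if d['score']>.4])
    print(n,[(nm,np.round(pix2w(q,d['uv'],0),4).tolist()) for nm in('full_rack','empty_rack') for d in ctrl.mark_of(q,nm)[:1]])
E
```

```text
[ 0.52970179 -0.12082193  0.25014231] [ 0.0054  0.0017  0.002   0.0004  0.0002 -0.0023]
len 0.22847471332790506 0.23020923048069183 wid 0.05726990556926632 0.056809038697298996
centre [ 0.539  -0.1284  0.03  ] yaw 0.12671665125563236
noz [ 0.5314 -0.0461  0.085 ] comp [ 0.5283 -0.0451  0.03  ]
sq [ 0.5357 -0.0993  0.077 ] comp [ 0.5354 -0.1007  0.03  ]
jar [ 0.544  -0.1545  0.064 ] comp [ 0.5425 -0.1562  0.03  ]
drop [ 0.5484 -0.2018  0.09  ] comp [ 0.5496 -0.2118  0.03  ]
top dropper_bottle []
top wide_jar []
top square_bottle []
top nozzle_bottle [[0.628, -0.072]]
top [('full_rack', [0.5448, 0.138, 0.0]), ('empty_rack', [0.5493, 0.1416, 0.0])]
scene dropper_bottle [[0.552, -0.213]]
scene wide_jar [[0.538, -0.161]]
scene square_bottle [[0.547, -0.099], [0.546, -0.125]]
scene nozzle_bottle [[0.452, 0.025], [0.446, -0.078], [0.634, -0.067]]
scene [('full_rack', [0.5417, -0.1267, -0.0]), ('empty_rack', [0.5532, 0.1423, 0.0])]
```

View pics/w1n.png

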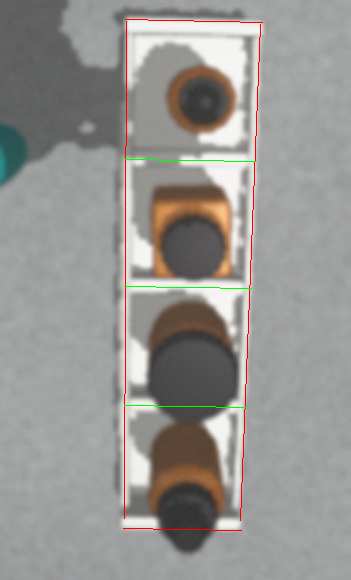

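The model now fits: rack centre (0.539,-0.128), yaw 0.127, length 230. Next I'll go above the nozzle bottle.

```bash
python3 - <<'E'
from h import *
plan([.531,-.046,.13],1.6975,4)
E
```

```text
from [ 0.5301 -0.1199  0.25  ] phi 1.7136 total turn [-0.      0.      0.0051]
[[0.073, 0.011, 0.12], [0.073, 0.011, 0.12], [0.073, 0.011, 0.12], [0.073, 0.011, 0.12]]
[[-0.0, 0.0, 0.001], [-0.0, 0.0, 0.001], [-0.0, 0.0, 0.001], [-0.0, 0.0, 0.001]]
end [ 0.5309 -0.0461  0.13  ] 1.701
```

jog_arm(travel=[[0.073, 0.011, 0.12], [0.073, 0.011, 0.12], [0.073, 0.011, 0.12], [0.073, 0.011, 0.12], [0, 0, 0], [0, 0, 0], [0, 0, 0], [0, 0, 0]], turn=[[0, 0, 0.002], [0, 0, 0.001], [0, 0, 0.001], [0, 0, 0.001], [0, 0, 0], [0, 0, 0], [0, 0, 0], [0, 0, 0]], grip=[0, 0, 0, 0, 0, 0, 0, 0])

```text
time_s: 4.23
tool_pos: [0.5323, -0.0472, 0.1321]
orientation: [0.661, 0.75, 0.0, 0.001]
contact_force: [0.4, -1.0, 0.4]
opening: 0.0853
finger_force: 0.0
```

```bash
python3 - <<'E'
from h import *
p=shot('wrist','w2.png');print(pose()[0])
for z in(.005,.06): print(w2pix(p,[.531,-.046,z],True))
plan([.531,-.046,.031],1.6975,5)
for q in('nozzle_bottle','empty_rack'):
    print(q,[(np.round(d['uv']).tolist(),round(d['score'],2),np.round(pix2w(p,d['uv'],0 if 'rack' in q else .005,True),3).tolist()) for d in ctrl.mark_of(p,q)[:3]])
E
```

```text
[ 0.53226423 -0.047271    0.13201546]
[280.69649747 192.66791111]
[280.60846229 215.08248898]
from [ 0.5323 -0.0473  0.132 ] phi 1.697 total turn [ 0.0008  0.0005 -0.0002]
[[0.001, -0.001, 0.081], [0.001, -0.001, 0.081], [0.001, -0.001, 0.081], [0.002, -0.001, 0.081], [0.001, -0.001, 0.08]]
[[0.0, 0.0, -0.0], [0.0, 0.0, -0.0], [0.0, 0.0, -0.0], [0.0, 0.0, -0.0], [0.0, 0.0, -0.0]]
end [ 0.5311 -0.0461  0.031 ] 1.697
nozzle_bottle [([282.0, 197.0], 0.86, [0.532, -0.049, 0.005]), ([201.0, 100.0], 0.81, [0.455, 0.027, 0.005]), ([187.0, 218.0], 0.8, [0.449, -0.081, 0.005])]
empty_rack []
```

View pics/w2.png

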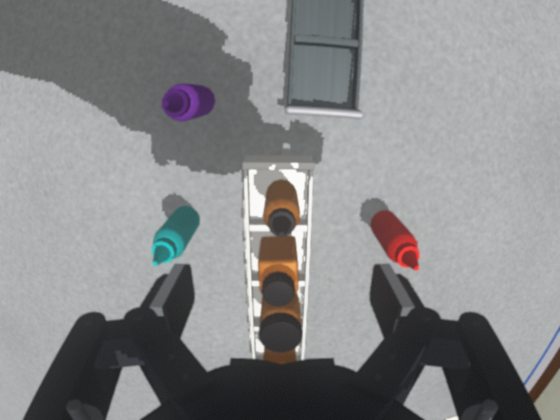

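The nozzle bottle (base ≈(281,190), tip ≈(282,222)) lies on the line between the pads. I'll descend and grip.

jog_arm(travel=[[0, 0, 0.1], [0, 0, 0.1], [0, 0, 0.1], [0, 0, 0.07], [0, 0, 0.035], [0, 0, 0], [0, 0, 0], [0, 0, 0], [0, 0, 0], [0, 0, 0], [0, 0, 0], [0, 0, 0], [0, 0, 0]], turn=[[0, 0, 0], [0, 0, 0], [0, 0, 0], [0, 0, 0], [0, 0, 0], [0, 0, 0], [0, 0, 0], [0, 0, 0], [0, 0, 0], [0, 0, 0], [0, 0, 0], [0, 0, 0], [0, 0, 0]], grip=[0, 0, 0, 0, 0, 60, 120, 200, 255, 255, 255, 255, 255], squeeze=30)

```text
time_s: 5.47
tool_pos: [0.5321, -0.0465, 0.0302]
orientation: [0.661, 0.751, 0.0, 0.001]
contact_force: [-0.6, -0.0, 6.1]
opening: 0.0262
finger_force: 29.6
```

Opening is 26 mm, so the bottle is held. I'll lift it and go over to look at the steel rack.

jog_arm(travel=[[0, 0, -0.03], [0, 0, -0.1], [0, 0, -0.14], [0, 0, -0.14], [0.06, 0, -0.14], [0.12, 0, -0.14], [0.14, -0.01, -0.14], [0.14, -0.02, -0.1], [0.12, -0.03, -0.03], [0.06, -0.01, 0], [0, 0, 0], [0, 0, 0], [0, 0, 0], [0, 0, 0]], turn=[[0, 0, 0], [0, 0, 0], [0, 0, 0], [0, 0, 0], [0, 0, 0], [0, 0, 0], [0, 0, 0], [0, 0, 0], [0, 0, 0], [0, 0, 0], [0, 0, 0], [0, 0, 0], [0, 0, 0], [0, 0, 0]], grip=[255, 255, 255, 255, 255, 255, 255, 255, 255, 255, 255, 255, 255, 255])

```text
time_s: 6.63
tool_pos: [0.4954, 0.0999, 0.2585]
orientation: [0.661, 0.75, -0.0, -0.0]
contact_force: [-0.6, -0.3, -0.5]
opening: 0.0259
finger_force: 29.7
```

```bash
python3 - <<'E'
from h import *
p=shot('wrist','w3.png');print(pose()[0])
np.savez('w3.npz',**{k:p[k] for k in p})
for q in('empty_rack',):
    print(q,[(np.round(d['uv']).tolist(),round(d['score'],2),np.round(pix2w(p,d['uv'],0,True),3).tolist()) for d in ctrl.mark_of(p,q)[:3]])
E
```

```text
[0.49539529 0.09983548 0.25844692]
empty_rack [([326.0, 136.0], 0.86, [0.545, 0.142, 0.0])]
```

View pics/w3.png

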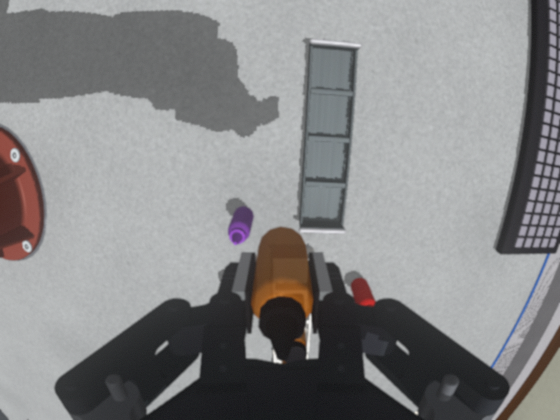

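The whole steel rack is in view, with cheek corners at about (307,40), (360,45), (299,231) and (344,232). I'll fit these and check the overlay.

```bash
cat > fit.py <<'E'
from h import *
p=dict(np.load('w3.npz'))
C=[(307,40),(360,45),(299,230.5),(344,231.5)]
from scipy.optimize import least_squares
def corner(q,z=.033):
    x0,y0,a=q;c,s=np.cos(a),np.sin(a)
    return [np.r_[x0+c*x-s*y,y0+s*x+c*y,z] for x,y in((-.028,.115),(.028,.115),(-.028,-.115),(.028,-.115))]
r=least_squares(lambda q:np.ravel([w2pix(p,X,True)-u for X,u in zip(corner(q),C)]),[.547,.142,.1])
print(r.x.round(4),r.fun.round(1));q=r.x;x0,y0,yaw=q
big=cv2.resize(cv2.cvtColor(p['img'],cv2.COLOR_RGB2BGR)[30:245,280:380],None,fx=2.7,fy=2.7,interpolation=cv2.INTER_CUBIC)
def dr(x,y,z):
    c,s=np.cos(yaw),np.sin(yaw);u=w2pix(p,[x0+c*x-s*y,y0+s*x+c*y,z],True);return tuple(int(round(v)) for v in ((u-[280,30])*2.7+1))
for y in(.115,-.115): cv2.line(big,dr(-.028,y,.033),dr(.028,y,.033),(0,0,255),1)
for x in(.028,-.028): cv2.line(big,dr(x,-.115,.02),dr(x,.115,.02),(0,0,255),1)
for y in(.056,0,-.056): cv2.line(big,dr(-.028,y,.02),dr(.028,y,.02),(0,255,0),1)
for k in(84,28,-28,-84): print(np.round([x0-np.sin(yaw)*k/1e3,y0+np.cos(yaw)*k/1e3],4))
cv2.imwrite('pics/w3m.png',big)
E
python3 fit.py
```

```text
[0.5436 0.1413 0.0907] [ 2.  -1.1 -1.7 -1.8  0.3  1.5 -0.4  1.7]
[0.536 0.225]
[0.5411 0.1692]
[0.5462 0.1135]
[0.5512 0.0577]
```

View pics/w3m.png

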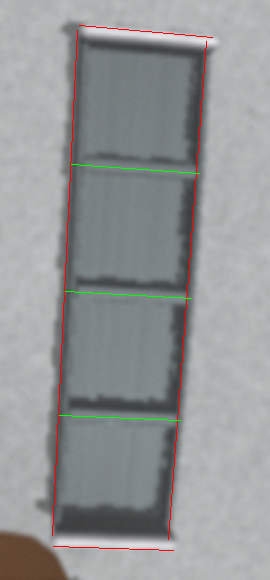

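The fit is good: centre (0.5436,0.1413), yaw 0.091. The leftmost compartment centre is (0.536,0.225).

```bash
python3 - <<'E'
from h import *
plan([.536,.225,.13],1.6615,7)
E
```

```text
from [0.4954 0.0999 0.2585] phi 1.6964 total turn [-0.0003  0.      0.0111]
[[0.068, 0.032, 0.073], [0.068, 0.032, 0.073], [0.068, 0.031, 0.074], [0.069, 0.031, 0.073], [0.069, 0.03, 0.074], [0.069, 0.03, 0.073], [0.069, 0.029, 0.074]]
[[-0.0, 0.0, 0.002], [-0.0, 0.0, 0.002], [-0.0, 0.0, 0.002], [-0.0, 0.0, 0.002], [-0.0, 0.0, 0.002], [-0.0, 0.0, 0.002], [-0.0, 0.0, 0.002]]
end [0.5359 0.2249 0.1299] 1.6524
```

jog_arm(travel=[[0.04, 0.018, 0.04], [0.09, 0.04, 0.09], [0.1, 0.045, 0.1], [0.1, 0.045, 0.1], [0.09, 0.04, 0.09], [0.055, 0.02, 0.06], [0.006, 0.007, 0.034], [0, 0, 0], [0, 0, 0], [0, 0, 0]], turn=[[0, 0, 0.002], [0, 0, 0.002], [0, 0, 0.002], [0, 0, 0.002], [0, 0, 0.002], [0, 0, 0.001], [0, 0, 0], [0, 0, 0], [0, 0, 0], [0, 0, 0]], grip=[255, 255, 255, 255, 255, 255, 255, 255, 255, 255])

```text
time_s: 7.57
tool_pos: [0.5361, 0.2252, 0.1317]
orientation: [0.674, 0.739, 0.0, 0.001]
contact_force: [-0.5, 0.2, -0.2]
opening: 0.0258
finger_force: 29.7
```

```bash
python3 - <<'E'
from h import *
plan([.536,.225,.035],1.6615,1)
p=shot('wrist','w4.png')
E
```

```text
from [0.5361 0.2252 0.1317] phi 1.6621 total turn [0.0005 0.0001 0.0002]
[[-0.001, -0.001, 0.387]]
[[0.0, 0.0, 0.0]]
end [0.536  0.2249 0.0349] 1.6621
```

View pics/w4.png

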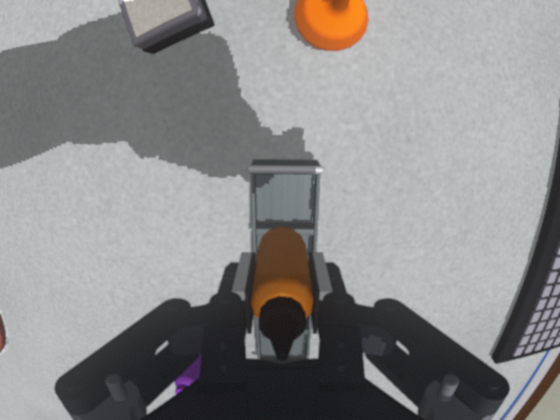

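The bottle (col≈282) is lined up over the left compartment (cols 255–315). I'll lower it.

jog_arm(travel=[[0, 0.004, 0.08], [0, 0, 0.1], [0, 0, 0.1], [0, 0, 0.07], [0, 0, 0.03], [0, 0, 0.008], [0, 0, 0.006], [0, 0, 0.004], [0, 0, 0], [0, 0, 0]], turn=[[0, 0, 0], [0, 0, 0], [0, 0, 0], [0, 0, 0], [0, 0, 0], [0, 0, 0], [0, 0, 0], [0, 0, 0], [0, 0, 0], [0, 0, 0]], grip=[255, 255, 255, 255, 255, 255, 255, 255, 255, 255])

```text
time_s: 8.45
tool_pos: [0.5373, 0.2264, 0.0321]
orientation: [0.674, 0.739, 0.001, 0.001]
contact_force: [-0.2, 0.9, -0.8]
opening: 0.0261
finger_force: 29.7
```

jog_arm(travel=[[0, 0, 0.004], [0, 0, 0.003], [0, 0, 0], [0, 0, 0]], turn=[[0, 0, 0], [0, 0, 0], [0, 0, 0], [0, 0, 0]], grip=[255, 255, 255, 255])

```text
time_s: 8.78
tool_pos: [0.5371, 0.2264, 0.0302]
orientation: [0.674, 0.739, 0.0, 0.0]
contact_force: [-2.0, 0.4, 6.0]
opening: 0.0259
finger_force: 30.3
```

Floor contact is felt (6 N), so I'll release, rise and go to the square bottle.

jog_arm(travel=[[0, 0, 0], [0, 0, 0], [0, 0, 0], [0, 0, 0], [0, 0, -0.04], [0, 0, -0.12], [0, 0, -0.14], [-0.04, -0.004, -0.12], [-0.1, -0.011, -0.05], [-0.15, -0.017, 0], [-0.16, -0.018, 0], [-0.16, -0.018, 0], [-0.16, -0.018, 0], [-0.16, -0.018, 0], [-0.16, -0.018, 0], [-0.12, -0.014, 0], [-0.06, -0.009, 0.04], [-0.027, -0.003, 0.03], [0, 0, 0], [0, 0, 0]], turn=[[0, 0, 0], [0, 0, 0], [0, 0, 0], [0, 0, 0], [0, 0, 0], [0, 0, 0], [0, 0, 0], [0, 0, 0], [0, 0, -0.001], [0, 0, -0.001], [0, 0, -0.001], [0, 0, -0.002], [0, 0, -0.002], [0, 0, -0.002], [0, 0, -0.001], [0, 0, -0.001], [0, 0, 0], [0, 0, 0], [0, 0, 0], [0, 0, 0]], grip=[220, 180, 120, 60, 0, 0, 0, 0, 0, 0, 0, 0, 0, 0, 0, 0, 0, 0, 0, 0])

```text
time_s: 10.45
tool_pos: [0.5342, -0.0993, 0.1289]
orientation: [0.661, 0.751, -0.0, -0.001]
contact_force: [-0.7, 0.4, -0.1]
opening: 0.0856
finger_force: 0.0
```

```bash
python3 - <<'E'
from h import *
plan([.536,-.0995,.025],1.6975,1)
p=shot('wrist','w5.png')
for z in(.005,.055,.077): print(w2pix(p,[.536,-.0995,z],True))
for q in('square_bottle','wide_jar'):
    print(q,[(np.round(d['uv']).tolist(),round(d['score'],2),np.round(pix2w(p,d['uv'],.005,True),3).tolist()) for d in ctrl.mark_of(p,q)[:3]])
E
```

```text
from [ 0.5342 -0.0993  0.1289] phi 1.6977 total turn [-0.0003 -0.0003  0.0001]
[[-0.002, 0.007, 0.415]]
[[-0.0, -0.0, 0.0]]
end [ 0.5359 -0.0994  0.0251] 1.6977
[284.54070283 196.15975999]
[284.98763883 216.87203657]
[285.24293387 228.8770203 ]
square_bottle [([285.0, 196.0], 0.58, [0.537, -0.099, 0.005])]
wide_jar [([285.0, 257.0], 0.71, [0.544, -0.158, 0.005])]
```

View pics/w5.png

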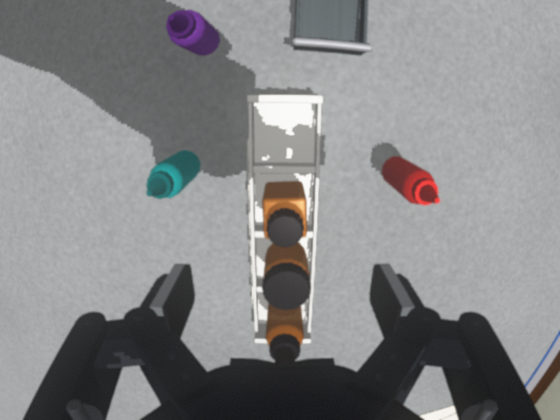

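The square bottle (cap at ≈(285,228)) is where it was predicted. I'll descend and grip.

jog_arm(travel=[[0, 0.007, 0.08], [0, 0, 0.1], [0, 0, 0.1], [0, 0, 0.08], [0, 0, 0.04], [0, 0, 0.01], [0, 0, 0], [0, 0, 0], [0, 0, 0], [0, 0, 0], [0, 0, 0], [0, 0, 0], [0, 0, 0]], turn=[[0, 0, 0], [0, 0, 0], [0, 0, 0], [0, 0, 0], [0, 0, 0], [0, 0, 0], [0, 0, 0], [0, 0, 0], [0, 0, 0], [0, 0, 0], [0, 0, 0], [0, 0, 0], [0, 0, 0]], grip=[0, 0, 0, 0, 0, 0, 60, 120, 200, 255, 255, 255, 255])

```text
time_s: 11.68
tool_pos: [0.5372, -0.1002, 0.0279]
orientation: [0.661, 0.751, 0.0, 0.001]
contact_force: [-0.4, 0.5, 4.8]
opening: 0.0316
finger_force: 30.9
```

jog_arm(travel=[[0, 0, -0.03], [0, 0, -0.1], [0, 0, -0.13], [0.03, 0.004, -0.12], [0.09, 0.011, -0.05], [0.14, 0.018, 0], [0.16, 0.02, 0], [0.16, 0.02, 0], [0.16, 0.02, 0], [0.15, 0.019, 0], [0.11, 0.014, 0.02], [0.055, 0.007, 0.04], [0.014, 0.002, 0.03], [0, 0, 0], [0, 0, 0], [0, 0, 0]], turn=[[0, 0, 0], [0, 0, 0], [0, 0, 0], [0, 0, 0], [0, 0, 0.001], [0, 0, 0.002], [0, 0, 0.002], [0, 0, 0.002], [0, 0, 0.002], [0, 0, 0.001], [0, 0, 0.001], [0, 0, 0], [0, 0, 0], [0, 0, 0], [0, 0, 0], [0, 0, 0]], grip=[255, 255, 255, 255, 255, 255, 255, 255, 255, 255, 255, 255, 255, 255, 255, 255])

```text
time_s: 13.02
tool_pos: [0.5408, 0.1684, 0.1121]
orientation: [0.674, 0.739, -0.0, 0.0]
contact_force: [-0.1, -0.6, -1.0]
opening: 0.0317
finger_force: 30.1
```

```bash
python3 - <<'E'
from h import *
plan([.5415,.1692,.0295],1.6615,1)
p=shot('wrist','w6.png')
E
```

```text
from [0.5408 0.1684 0.1121] phi 1.6621 total turn [0.0001 0.0001 0.0002]
[[0.003, 0.003, 0.33]]
[[0.0, 0.0, 0.0]]
end [0.5415 0.1692 0.0296] 1.6621
```

View pics/w6.png

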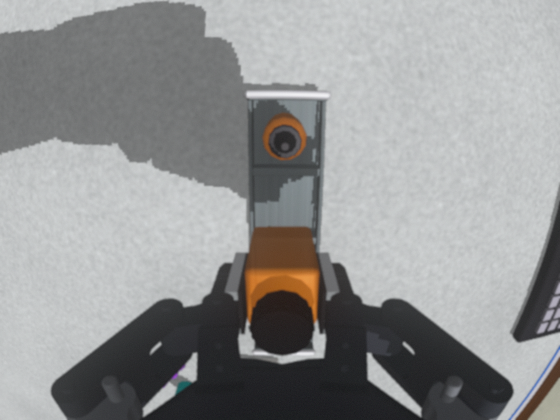

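The nozzle bottle stands upright in compartment 1 (px (285,138)), and the square bottle is lined up over compartment 2. I'll lower it.

jog_arm(travel=[[0.003, 0.003, 0.07], [0, 0, 0.09], [0, 0, 0.08], [0, 0, 0.05], [0, 0, 0.024], [0, 0, 0.008], [0, 0, 0.006], [0, 0, 0.004], [0, 0, 0], [0, 0, 0]], turn=[[0, 0, 0], [0, 0, 0], [0, 0, 0], [0, 0, 0], [0, 0, 0], [0, 0, 0], [0, 0, 0], [0, 0, 0], [0, 0, 0], [0, 0, 0]], grip=[255, 255, 255, 255, 255, 255, 255, 255, 255, 255])

```text
time_s: 13.9
tool_pos: [0.5419, 0.1703, 0.0295]
orientation: [0.674, 0.739, 0.0, 0.0]
contact_force: [0.2, 0.3, -0.5]
opening: 0.0314
finger_force: 30.1
```

jog_arm(travel=[[0, 0, 0.004], [0, 0, 0.003], [0, 0, 0], [0, 0, 0]], turn=[[0, 0, 0], [0, 0, 0], [0, 0, 0], [0, 0, 0]], grip=[255, 255, 255, 255])

```text
time_s: 14.23
tool_pos: [0.5418, 0.1704, 0.0279]
orientation: [0.674, 0.739, 0.0, 0.0]
contact_force: [-2.4, -0.3, 6.1]
opening: 0.0316
finger_force: 30.9
```

jog_arm(travel=[[0, 0, 0], [0, 0, 0], [0, 0, 0], [0, 0, 0], [0, 0, -0.04], [0, 0, -0.12], [0, 0, -0.14], [-0.04, -0.004, -0.12], [-0.1, -0.01, -0.05], [-0.15, -0.015, 0], [-0.16, -0.016, 0], [-0.16, -0.016, 0], [-0.16, -0.016, 0], [-0.16, -0.016, 0], [-0.16, -0.016, 0], [-0.12, -0.013, 0], [-0.06, -0.008, 0.04], [-0.029, -0.004, 0.03], [0, 0, 0], [0, 0, 0]], turn=[[0, 0, 0], [0, 0, 0], [0, 0, 0], [0, 0, 0], [0, 0, 0], [0, 0, 0], [0, 0, 0], [0, 0, 0], [0, 0, -0.001], [0, 0, -0.001], [0, 0, -0.001], [0, 0, -0.002], [0, 0, -0.002], [0, 0, -0.002], [0, 0, -0.001], [0, 0, -0.001], [0, 0, 0], [0, 0, 0], [0, 0, 0], [0, 0, 0]], grip=[220, 180, 120, 60, 0, 0, 0, 0, 0, 0, 0, 0, 0, 0, 0, 0, 0, 0, 0, 0])

```text
time_s: 15.9
tool_pos: [0.5424, -0.1548, 0.1261]
orientation: [0.661, 0.751, -0.0, -0.001]
contact_force: [-0.2, 0.1, 0.7]
opening: 0.0854
finger_force: 0.0
```

```bash
python3 - <<'E'
from h import *
plan([.544,-.156,.026],1.6975,1)
p=shot('wrist','w7.png')
for z in(.005,.064): print(w2pix(p,[.544,-.156,z],True))
for q in('wide_jar','dropper_bottle'):
    print(q,[(np.round(d['uv']).tolist(),round(d['score'],2),np.round(pix2w(p,d['uv'],.005,True),3).tolist()) for d in ctrl.mark_of(p,q)[:3]])
E
```

```text
from [ 0.5424 -0.1548  0.1261] phi 1.6981 total turn [-0.0005 -0.0005  0.0002]
[[-0.006, 0.006, 0.4]]
[[-0.0, -0.0, 0.0]]
end [ 0.5439 -0.156   0.0261] 1.6981
[284.23982014 198.19574048]
[284.67658408 224.27942326]
wide_jar [([285.0, 198.0], 0.6, [0.545, -0.156, 0.005])]
dropper_bottle [([283.0, 255.0], 0.92, [0.55, -0.211, 0.005])]
```

View pics/w7.png

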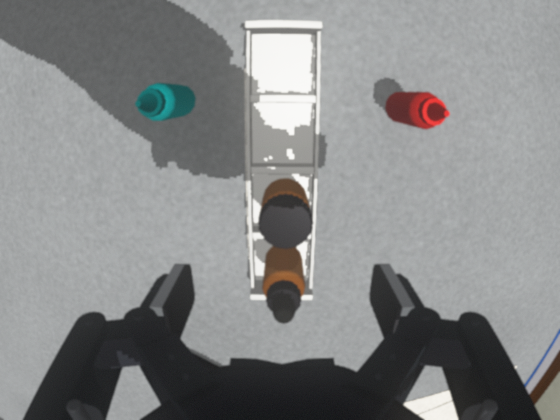

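The jar (cap ≈(285,222)) is centred and the dropper bottle behind it is clear. I'll descend and grip.

jog_arm(travel=[[-0.005, 0.006, 0.08], [0, 0, 0.1], [0, 0, 0.1], [0, 0, 0.07], [0, 0, 0.035], [0, 0, 0.01], [0, 0, 0], [0, 0, 0], [0, 0, 0], [0, 0, 0], [0, 0, 0], [0, 0, 0], [0, 0, 0]], turn=[[0, 0, 0], [0, 0, 0], [0, 0, 0], [0, 0, 0], [0, 0, 0], [0, 0, 0], [0, 0, 0], [0, 0, 0], [0, 0, 0], [0, 0, 0], [0, 0, 0], [0, 0, 0], [0, 0, 0]], grip=[0, 0, 0, 0, 0, 0, 60, 120, 200, 255, 255, 255, 255])

```text
time_s: 17.13
tool_pos: [0.5455, -0.1577, 0.0296]
orientation: [0.661, 0.751, 0.0, 0.001]
contact_force: [-1.5, 1.1, 6.4]
opening: 0.0365
finger_force: 30.1
```

This grip is near the jar's glass/cap seam. I'll regrip 4 mm lower.

jog_arm(travel=[[0, 0, 0], [0, 0, 0], [0, 0, 0.008], [0, 0, 0.008], [0, 0, 0], [0, 0, 0], [0, 0, 0], [0, 0, 0], [0, 0, 0], [0, 0, 0]], turn=[[0, 0, 0], [0, 0, 0], [0, 0, 0], [0, 0, 0], [0, 0, 0], [0, 0, 0], [0, 0, 0], [0, 0, 0], [0, 0, 0], [0, 0, 0]], grip=[150, 100, 80, 80, 80, 120, 200, 255, 255, 255])

```text
time_s: 17.97
tool_pos: [0.5446, -0.1572, 0.0241]
orientation: [0.661, 0.751, -0.0, 0.0]
contact_force: [0.0, 0.3, -0.6]
opening: 0.0362
finger_force: 30.3
```

jog_arm(travel=[[0, 0, -0.03], [0, 0, -0.1], [0, 0, -0.13], [0.03, 0.004, -0.12], [0.09, 0.01, -0.05], [0.14, 0.017, 0], [0.16, 0.019, 0], [0.16, 0.019, 0], [0.16, 0.019, 0], [0.15, 0.018, 0], [0.11, 0.013, 0.02], [0.055, 0.006, 0.03], [0.02, 0.001, 0.02], [0, 0, 0], [0, 0, 0], [0, 0, 0]], turn=[[0, 0, 0], [0, 0, 0], [0, 0, 0], [0, 0, 0], [0, 0, 0.001], [0, 0, 0.002], [0, 0, 0.002], [0, 0, 0.002], [0, 0, 0.002], [0, 0, 0.001], [0, 0, 0.001], [0, 0, 0], [0, 0, 0], [0, 0, 0], [0, 0, 0], [0, 0, 0]], grip=[255, 255, 255, 255, 255, 255, 255, 255, 255, 255, 255, 255, 255, 255, 255, 255])

```text
time_s: 19.3
tool_pos: [0.5467, 0.1122, 0.1145]
orientation: [0.674, 0.739, -0.0, 0.0]
contact_force: [-0.4, -0.3, -0.9]
opening: 0.0368
finger_force: 30.3
```

```bash
python3 - <<'E'
from h import *
plan([.5465,.1135,.0256],1.6615,1)
p=shot('wrist','w8.png')
E
```

```text
from [0.5467 0.1122 0.1145] phi 1.662 total turn [0.0001 0.0001 0.0002]
[[0.005, -0.0, 0.356]]
[[0.0, 0.0, 0.0]]
end [0.5466 0.1134 0.0255] 1.662
```

View pics/w8.png

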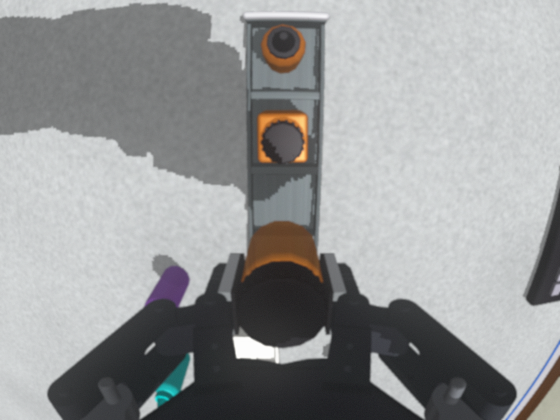

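Nozzle and square stand upright in compartments 1 and 2, and the jar is lined up over compartment 3. I'll lower it.

jog_arm(travel=[[0, 0, 0.07], [0, 0, 0.1], [0, 0, 0.09], [0, 0, 0.055], [0, 0, 0.024], [0, 0, 0.01], [0, 0, 0.006], [0, 0, 0.003], [0, 0, 0], [0, 0, 0]], turn=[[0, 0, 0], [0, 0, 0], [0, 0, 0], [0, 0, 0], [0, 0, 0], [0, 0, 0], [0, 0, 0], [0, 0, 0], [0, 0, 0], [0, 0, 0]], grip=[255, 255, 255, 255, 255, 255, 255, 255, 255, 255])

```text
time_s: 20.18
tool_pos: [0.5472, 0.1133, 0.0256]
orientation: [0.674, 0.739, 0.0, 0.001]
contact_force: [-0.3, -0.1, -1.1]
opening: 0.0366
finger_force: 30.3
```

jog_arm(travel=[[0, 0, 0.004], [0, 0, 0.003], [0, 0, 0], [0, 0, 0]], turn=[[0, 0, 0], [0, 0, 0], [0, 0, 0], [0, 0, 0]], grip=[255, 255, 255, 255])

```text
time_s: 20.52
tool_pos: [0.5471, 0.1134, 0.0241]
orientation: [0.674, 0.739, 0.0, 0.001]
contact_force: [-2.7, -0.6, 7.0]
opening: 0.0367
finger_force: 31.0
```

jog_arm(travel=[[0, 0, 0], [0, 0, 0], [0, 0, 0], [0, 0, 0], [0, 0, -0.04], [0, 0, -0.12], [0, 0, -0.14], [-0.04, -0.004, -0.12], [-0.1, -0.01, -0.05], [-0.15, -0.015, 0], [-0.16, -0.015, 0], [-0.16, -0.015, 0], [-0.16, -0.015, 0], [-0.16, -0.015, 0], [-0.16, -0.015, 0], [-0.12, -0.012, 0], [-0.06, -0.008, 0.03], [-0.029, -0.003, 0.02], [0, 0, 0], [0, 0, 0]], turn=[[0, 0, 0], [0, 0, 0], [0, 0, 0], [0, 0, 0], [0, 0, 0], [0, 0, 0], [0, 0, 0], [0, 0, 0], [0, 0, -0.001], [0, 0, -0.001], [0, 0, -0.001], [0, 0, -0.002], [0, 0, -0.002], [0, 0, -0.002], [0, 0, -0.001], [0, 0, -0.001], [0, 0, 0], [0, 0, 0], [0, 0, 0], [0, 0, 0]], grip=[220, 180, 120, 60, 0, 0, 0, 0, 0, 0, 0, 0, 0, 0, 0, 0, 0, 0, 0, 0])

```text
time_s: 22.18
tool_pos: [0.5496, -0.2116, 0.1274]
orientation: [0.661, 0.751, 0.0, -0.001]
contact_force: [0.5, -0.3, -0.1]
opening: 0.0853
finger_force: 0.0
```

```bash
python3 - <<'E'
from h import *
p=shot('wrist','w9.png')
q=[(np.round(d['uv']).tolist(),round(d['score'],2),np.round(pix2w(p,d['uv'],.005,True),3).tolist()) for d in ctrl.mark_of(p,'dropper_bottle')[:3]];print(q)
plan([.5505,-.2115,.029],1.6975,1)
for z in(.005,.092): print(w2pix(p,[.5505,-.2115,z],True))
# amber/black mask column stats near bottle
g=p['img'].astype(int);b=(g[...,0]-g[...,2]>40);b[:,:230]=0;b[:,340:]=0;b[260:]=0
ys,xs=np.nonzero(b);print('amber rows',ys.min(),ys.max(),'cols',xs.min(),xs.max())
E
```

```text
[([283.0, 198.0], 0.69, [0.55, -0.213, 0.005])]
from [ 0.5501 -0.2113  0.1281] phi 1.6994 total turn [-0.     -0.0001  0.0006]
[[-0.001, 0.001, 0.396]]
[[-0.0, -0.0, 0.001]]
end [ 0.5504 -0.2114  0.0291] 1.6963
[283.59786774 196.25859835]
[284.1169956  238.87917974]
amber rows 183 227 cols 261 306
```

The dropper bottle is centred on the tool (amber cols 261–306). I'll descend and grip.

jog_arm(travel=[[-0.002, 0, 0.08], [0, 0, 0.1], [0, 0, 0.1], [0, 0, 0.07], [0, 0, 0.032], [0, 0, 0.012], [0, 0, 0], [0, 0, 0], [0, 0, 0], [0, 0, 0], [0, 0, 0], [0, 0, 0], [0, 0, 0]], turn=[[0, 0, 0], [0, 0, 0], [0, 0, 0], [0, 0, 0], [0, 0, 0], [0, 0, 0], [0, 0, 0], [0, 0, 0], [0, 0, 0], [0, 0, 0], [0, 0, 0], [0, 0, 0], [0, 0, 0]], grip=[0, 0, 0, 0, 0, 0, 60, 120, 200, 255, 255, 255, 255])

```text
time_s: 23.37
tool_pos: [0.5507, -0.2139, 0.0307]
orientation: [0.661, 0.751, 0.0, 0.001]
contact_force: [-0.2, 1.8, 7.4]
opening: 0.0329
finger_force: 29.8
```

jog_arm(travel=[[0, 0, -0.03], [0, 0, -0.1], [0, 0, -0.13], [0.03, 0.004, -0.12], [0.09, 0.01, -0.05], [0.14, 0.017, 0], [0.16, 0.018, 0], [0.16, 0.018, 0], [0.16, 0.018, 0], [0.15, 0.018, 0], [0.11, 0.012, 0.02], [0.055, 0.006, 0.03], [0.021, 0.001, 0.02], [0, 0, 0], [0, 0, 0], [0, 0, 0]], turn=[[0, 0, 0], [0, 0, 0], [0, 0, 0], [0, 0, 0], [0, 0, 0.001], [0, 0, 0.002], [0, 0, 0.002], [0, 0, 0.002], [0, 0, 0.002], [0, 0, 0.001], [0, 0, 0.001], [0, 0, 0], [0, 0, 0], [0, 0, 0], [0, 0, 0], [0, 0, 0]], grip=[255, 255, 255, 255, 255, 255, 255, 255, 255, 255, 255, 255, 255, 255, 255, 255])

```text
time_s: 24.7
tool_pos: [0.551, 0.0561, 0.1197]
orientation: [0.674, 0.739, -0.0, 0.0]
contact_force: [0.4, 0.5, -1.0]
opening: 0.0327
finger_force: 30.1
```

```bash
python3 - <<'E'
from h import *
plan([.5515,.0572,.0322],1.6615,1)
p=shot('wrist','w10.png')
E
```

```text
from [0.551  0.0561 0.1197] phi 1.662 total turn [0.0001 0.0001 0.0001]
[[0.004, 0.002, 0.35]]
[[0.0, 0.0, 0.0]]
end [0.5514 0.0571 0.0322] 1.662
```

View pics/w10.png

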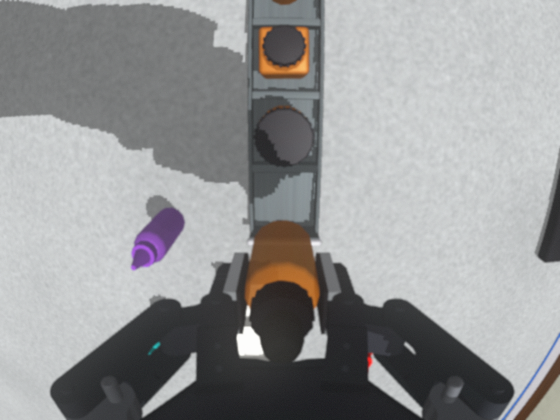

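The jar stands in compartment 3 (px (285,135)), and the dropper bottle is over compartment 4. I'll lower it.

jog_arm(travel=[[0.002, 0.002, 0.07], [0, 0, 0.1], [0, 0, 0.09], [0, 0, 0.05], [0, 0, 0.022], [0, 0, 0.01], [0, 0, 0.006], [0, 0, 0.003], [0, 0, 0], [0, 0, 0]], turn=[[0, 0, 0], [0, 0, 0], [0, 0, 0], [0, 0, 0], [0, 0, 0], [0, 0, 0], [0, 0, 0], [0, 0, 0], [0, 0, 0], [0, 0, 0]], grip=[255, 255, 255, 255, 255, 255, 255, 255, 255, 255])

```text
time_s: 25.58
tool_pos: [0.5519, 0.0577, 0.0326]
orientation: [0.674, 0.739, 0.0, 0.001]
contact_force: [-0.0, -0.0, -0.6]
opening: 0.0331
finger_force: 30.1
```

jog_arm(travel=[[0, 0, 0.003], [0, 0, 0.002], [0, 0, 0], [0, 0, 0]], turn=[[0, 0, 0], [0, 0, 0], [0, 0, 0], [0, 0, 0]], grip=[255, 255, 255, 255])

```text
time_s: 25.92
tool_pos: [0.5516, 0.0579, 0.0308]
orientation: [0.674, 0.739, 0.0, 0.0]
contact_force: [0.5, 0.6, 2.5]
opening: 0.0326
finger_force: 30.3
```

Floor contact is felt. I'll release, rise and back off toward the right for the final look.

jog_arm(travel=[[0, 0, 0], [0, 0, 0], [0, 0, 0], [0, 0, 0], [0, 0, 0], [0, 0, -0.04], [0, 0, -0.12], [0, 0, -0.14], [0, 0, -0.14], [-0.04, 0, -0.12], [-0.1, 0, -0.1], [-0.14, 0, -0.06], [-0.14, 0, 0], [-0.14, 0, 0], [-0.1, 0, 0], [-0.05, 0, 0], [0, 0, 0], [0, 0, 0], [0, 0, 0], [0, 0, 0]], turn=[[0, 0, 0], [0, 0, 0], [0, 0, 0], [0, 0, 0], [0, 0, 0], [0, 0, 0], [0, 0, 0], [0, 0, 0], [0, 0, 0], [0, 0, 0], [0, 0, 0], [0, 0, 0], [0, 0, 0], [0, 0, 0], [0, 0, 0], [0, 0, 0], [0, 0, 0], [0, 0, 0], [0, 0, 0], [0, 0, 0]], grip=[220, 180, 120, 60, 0, 0, 0, 0, 0, 0, 0, 0, 0, 0, 0, 0, 0, 0, 0, 0])

```text
time_s: 27.58
tool_pos: [0.5676, -0.1175, 0.2106]
orientation: [0.673, 0.74, 0.0, -0.0]
contact_force: [-1.2, 0.2, -0.0]
opening: 0.085
finger_force: 0.0
```

```bash
python3 - <<'E'
from h import *
p=shot('scene','s2.png')
a=cv2.imread('pics/s2.png');cv2.imwrite('pics/s2c.png',cv2.resize(a[110:310,180:460],None,fx=2.8,fy=2.8,interpolation=cv2.INTER_CUBIC))
E
```

```text
(no output)
```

View pics/s2c.png

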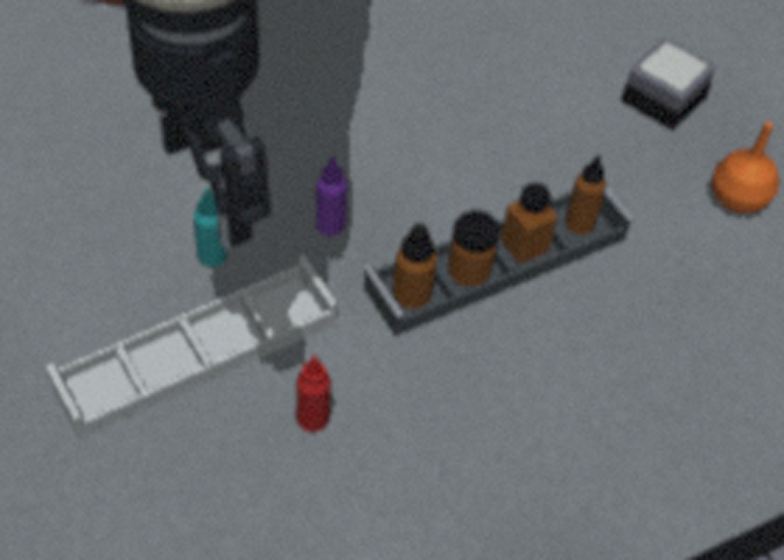

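All four stand upright in the steel rack in the right order (crop px x≈415, 472, 530, 588). The look-alikes and the bystanders in view haven't moved, and the gripper is clear.

```bash
python3 -c "
from plant import ctrl
print(ctrl.job_done())"
```

```text
the job is handed in; nothing more can be done
None
```

The four bottles (nozzle, square, jar, dropper from left to right) stand upright in the steel rack in their original order, and the job was handed in at about 28 s on the robot's clock.

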